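# Spring check of two card presses

## Robot

A 7-joint arm with a two-finger parallel gripper is mounted at the origin on a cart in front of the work surface, level with it; the furniture and walls round the work are solid. World frame = base frame: x ahead of the robot, y to its left, z up, the work surface at z = 0. Lengths are in m, angles in rad, forces in N, time in s.
With the tool pointing down it reaches from about 0.425 to 0.975 m from the base axis. Payload 16.7 kg.
Tool frame: the origin (TCP) lies midway between the tips of the shut fingers; the grasp point (between the pads) lies 19 mm behind it; z points along the fingers, y is the line along which they close (so a half turn about z gives the same grasp; the last joint's range is limited). The gripper opens to 85 mm and grips with 20 to 120 N. Pads are 22 mm wide; open, the fingers measure 114 mm over their backs; the gripper's body (76 mm by 85 mm) begins 54 mm behind the grasp point. The pads swing forward as they close: fully open they stand 13 mm farther back than shut.
Start: joints at [1.157, 0.426, 0.074, 1.606, -0.034, 1.111, -0.067], TCP at [0.177, -0.651, 0.231] pointing down, gripper open.
Joint ranges: [-2.85, 2.85], [-0.5, 2.14], [-1.23, 1.37], [0.21, 2.46], [-1.02, 4.16], [0.16, 2.05], [-2.73, 2.73]. Speed limits (rad/s): [1.89, 1.89, 2.39, 2.39, 3.01, 3.01, 3.01].

## Interface

Orientations are given as a rotation vector (axis times angle).
In Python, from workcell import robot gives the robot as it stands.
- The arm moves only by the tool jog_arm, never from a script. Its arguments are lists of equal length, an entry for each row: "hand": the opening in per cent of the stroke, from 0 (shut) to 100 (fully open); "xyz": the shift along the tool's x, y, z in mm, a list of three; "yaw": the turn about the tool's z in degrees. In form: {"hand": [hand, ...], "xyz": [[dx, dy, dz], ...], "yaw": [yaw, ...]}. A call has 1 to 8 rows; each row is the pose to reach, as a shift and turn from the pose commanded when the call began, along the tool's axes at that moment; what a row does not reach only later rows make up. A row lasts 1/12 s, in which the tool goes at most 41.7 mm and 7.16 degrees, less where a joint would pass 70% of its speed; a pose out of reach is approached as far as the arm can. A call with a gripper value outside its range is refused whole. The fingers move at their own pace and stop on an object; the grip force is fixed at half the most. Time passes only in rows, so rows that repeat a pose let the fingers close. It gives the time, the measured TCP pose, the force, the opening and the grip force at its end, in the units of the state.
- robot.get_state(): the state, without advancing time (a new reading comes with each control period).
- robot.grab_frame(name): name is "scene" or "top"; returns the picture (384x512x3 uint8, red, green, blue); there is no depth.
- robot.camera_model(name): a dict with "mtx" (3x3 intrinsics, pixels), "pose" (4x4, takes a point from camera to world coordinates). Camera axes: x right, y down, z forward; pixel columns grow to the right and rows downward; lengths in m; the calibration is good to about 2 mm. A picture is of the moment at which its call begins. camera_model takes no time and is no camera call.
- robot.sign_off(): hands the job in; it is judged then, once.
The state is a dict: "time_s": time; "qpos": joint angles; "joint_vel": joint speeds; "joint_torque": joint torques, N m; "tool_pos": TCP position; "tool_rot": TCP orientation; "ft_force": force on the tool from outside, world axes, zero at the start; "torque": the same for the moment, N m; "finger_gap": finger opening in m; "gripper_force": force on a finger pad.
Only numpy, scipy, OpenCV 4.12 (cv2) and the standard library are available. Lean on these libraries where they do the work, as an engineer would, in place of code of your own. Each camera call takes 0.05 s, during which the arm holds its last target. There are 200 camera calls.

## Task

Do the spring check of the two card presses, the wide one first and then the narrow one: with closed fingertips press the round thumb pad on the plate's corner down until the pointer stands in the window of the mark clip on its scale, hold it there for a second, and let the plate spring fully back up. Do not press a pointer clearly past its mark, and do not grip, lift, tip or push about the presses, their mark clips or the other things on the table. Finish with both plates up.

Things in the scene. Friction and masses are not known exactly. Their poses are not given: they have to be found in the camera images.
- wide_press: wide card press, loose, 0.9 kg: grey base 220 x 120 x 13 mm; origin at its underside's centre on the table, x along its length away from the robot, z up. An aluminium plate (95 x 100 mm) hinged along y at x = -5, z = 60 mm reaches forward (-x), level at rest, a black pad on its front right corner; a thin pointer on its left reaches back to an upright white scale (top 125 mm above the table)
- wide_plate (a joint): tilt of the wide press's plate, rad: 0 at rest (level, against its stop), grows to at most 0.48 as the pad is pressed down and the pointer rises. A spring returns it when let go: about 3 N on the pad to start it, about 9 N at 0.3 rad.
- wide_pad (a point): centre of the top of the wide press's round black thumb pad (26 mm across, 7 mm thick), 71.5 mm above the table at rest, 80 mm in front of the hinge; pressing it 8 mm down raises the pointer about 10 mm
- wide_pointer (a point): tip of the wide press's pointer, 98 mm behind the hinge, 60 mm above the table at rest; its height above that is 98 mm x sin(plate tilt)
- wide_notch (a point): middle of the window of the wide press's mark clip on the scale: the clip has two dark level bars, 12 mm of white between them; the pointer is at the mark when its tip is as high as this point (between the bars). Its axes are the press's axes. Each clip stands 16 to 34 mm above the pointer's rest height, differently each time; friction keeps it there
- narrow_press: narrow card press, loose, 0.9 kg: grey base 220 x 74 x 13 mm; origin at its underside's centre on the table, x along its length away from the robot, z up. An aluminium plate (95 x 54 mm) hinged along y at x = -5, z = 60 mm reaches forward (-x), level at rest, a black pad on its front right corner; a thin pointer on its left reaches back to an upright white scale (top 125 mm above the table)
- narrow_plate (a joint): tilt of the narrow press's plate, rad: 0 at rest (level, against its stop), grows to at most 0.48 as the pad is pressed down and the pointer rises. A spring returns it when let go: about 3 N on the pad to start it, about 9 N at 0.3 rad.
- narrow_pad (a point): centre of the top of the narrow press's round black thumb pad (26 mm across, 7 mm thick), 71.5 mm above the table at rest, 80 mm in front of the hinge; pressing it 8 mm down raises the pointer about 10 mm
- narrow_pointer (a point): tip of the narrow press's pointer, 98 mm behind the hinge, 60 mm above the table at rest; its height above that is 98 mm x sin(plate tilt)
- narrow_notch (a point): middle of the window of the narrow press's mark clip on the scale: the clip has two dark level bars, 12 mm of white between them; the pointer is at the mark when its tip is as high as this point (between the bars). Its axes are the press's axes. Each clip stands 16 to 34 mm above the pointer's rest height, differently each time; friction keeps it there
- the_tube_4: loose sample tube with a ribbed cap, 17 x 92 mm, lying in front of the presses; a bystander
- the_pen_2: loose marker pen, 135 mm long, lying in front of the presses; a bystander
- the_lancet_box: loose carton 52 x 92 x 47 mm to the right; a bystander
- the_glue_stick: loose glue stick 26 mm across, 90 mm tall, standing to the right; a bystander

How it is judged:
By the outcome, as a careful person would: the job done as asked, in the order asked, and still so for the second after the job is handed in, with the robot touching nothing.
It also fails if it takes over 48 s, if anything falls off the work surface, if the arm or the gripper's body presses on something with over 40 N, if the wrist force passes 120 N, or if a joint passes its speed limit or range.

## Working session

There is one attempt and no reset: what is moved stays moved. The work goes in short steps, Python scripts to look and compute and a tool call to move; the robot and the scene stay as the last step left them, time stands still between calls to the robot, and variables do not carry over. Pictures are saved under pics/ and viewed, at most 10 in all, crops included, and the job is handed in when it is done.

Besides the shell and the picture viewer there is one more tool, called after "Emit:" by a JSON object that holds its "api" and its "payload", one argument or row to a line. jog_arm: Moves the arm, as the interface text tells. Its arguments: {"type":"object","properties":{"hand":{"type":"array","items":{"type":"number"}},"xyz":{"type":"array","items":{"type":"array","items":{"type":"number"}}},"yaw":{"type":"array","items":{"type":"number"}}},"required":["hand","xyz","yaw"]}

```bash
mkdir -p pics
python3 - <<'E'
from workcell import robot
import cv2,numpy as np
for n in("scene","top"):
    f=robot.grab_frame(n); cv2.imwrite(f"pics/{n}0.png",cv2.resize(f[:,:,::-1],(800,600),interpolation=cv2.INTER_CUBIC)); np.save(f"{n}0.npy",f)
    m=robot.camera_model(n); print(n,np.round(m["mtx"],1).tolist(),np.round(m["pose"],3).tolist())
s=robot.get_state();print(s)
E
```

```text
scene [[467.4, 0.0, 250.3], [0.0, 467.4, 191.9], [0.0, 0.0, 1.0]] [[-0.841, -0.386, 0.38, 0.113], [-0.541, 0.621, -0.567, 0.445], [-0.018, -0.682, -0.731, 0.902], [0.0, 0.0, 0.0, 1.0]]
top [[418.5, 0.0, 261.8], [0.0, 418.5, 188.2], [0.0, 0.0, 1.0]] [[-0.019, -0.996, 0.084, 0.47], [-1.0, 0.019, -0.001, -0.226], [-0.001, -0.084, -0.996, 1.231], [0.0, 0.0, 0.0, 1.0]]
{'time_s': 0.1, 'qpos': array([ 1.15649669,  0.42670393,  0.07386694,  1.60655542, -0.03409704,
        1.11080181, -0.06709363]), 'joint_vel': array([ 0.00035814, -0.00179705, -0.0003921 , -0.0005409 ,  0.00072147,
       -0.00098494,  0.0006223 ]), 'joint_torque': array([ 6.68700726e-03, -9.51527596e+01,  3.77017245e+00, -4.64399099e+01,
        1.95203663e-02,  6.53103270e-03, -8.92713615e-05]), 'tool_pos': array([ 0.17652375, -0.65111783,  0.23065257]), 'tool_rot': array([-3.11293356e+00, -4.14518527e-01,  3.99341911e-04]), 'ft_force': array([-0.32497431, -0.12831463, -0.02981734]), 'torque': array([-0.00997536,  0.02443602,  0.01641355]), 'gripper_force': 0.0, 'finger_gap': 0.0855241621324007}
```

View pics/scene0.png

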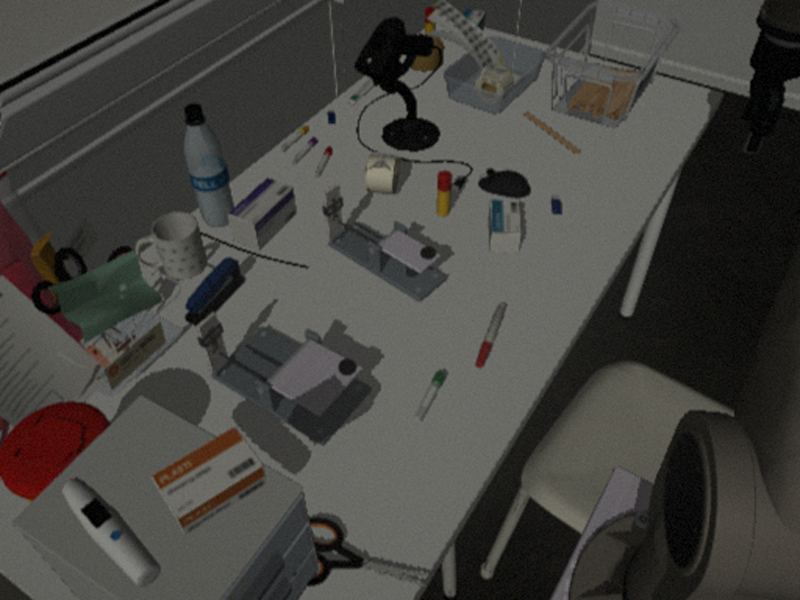

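View pics/top0.png

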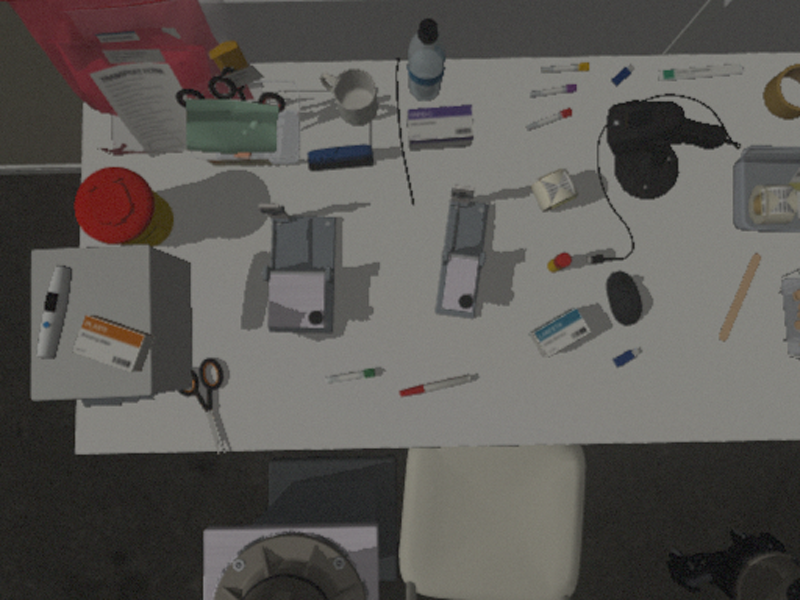

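The scene view shows the pads at about (222,235) for the wide press and (274,162) for the narrow one, in native pixels. In the top view they are at (202,203) and (298,193). The scales and clips are near scene (134,213) and (212,131). Next I'll measure the pads and take crops of the clips.

```bash
cat > h.py <<'E'
from workcell import robot
import cv2,numpy as np
C={n:robot.camera_model(n) for n in("scene","top")}
def ray(n,p):
    M=np.array(C[n]["pose"]);d=M[:3,:3]@np.linalg.solve(np.array(C[n]["mtx"]),[p[0],p[1],1]);return M[:3,3],d
def onz(n,p,z):
    o,d=ray(n,p);return o+d*(z-o[2])/d[2]
def tri(p,q):
    o,d=ray("scene",p);a,b=ray("top",q)
    s,t=np.linalg.lstsq(np.c_[d,-b],a-o,rcond=None)[0];return (o+s*d+a+t*b)/2,np.linalg.norm(o+s*d-a-t*b)
def proj(n,P):
    M=np.linalg.inv(np.array(C[n]["pose"]));c=M[:3,:3]@P+M[:3,3];u=np.array(C[n]["mtx"])@c;return u[:2]/u[2]
def blob(f,p,r=9):
    x,y=map(int,p);g=f[y-r:y+r+1,x-r:x+r+1].max(2);t=(int(g.min())+int(np.median(g)))//2
    m=(g<min(t,g.min()+25)).astype(np.uint8);k,l,s,c=cv2.connectedComponentsWithStats(m)
    i=min(range(1,k),key=lambda i:np.hypot(*(c[i]-r))-s[i,4]*.02);return c[i]+[x-r,y-r],s[i,4]
E
python3 - <<'E'
from h import *
S=np.load("scene0.npy");T=np.load("top0.npy")
for nm,a,b in(("wide",(222,235),(202,203)),("narrow",(274,162),(298,193))):
    p,n1=blob(S,a);q,n2=blob(T,b);print(nm,p,n1,q,n2,tri(p,q),onz("top",q,.0715),onz("scene",p,.0715))
def crop(x,y):
    c=S[y:y+50,x:x+48].astype(float);c=np.clip(255*(c/c.max())**.6,0,255).astype(np.uint8);return cv2.resize(c,None,fx=8,fy=8,interpolation=cv2.INTER_CUBIC)
im=np.hstack([crop(115,190),crop(190,110)]);cv2.imwrite("pics/clips.png",im[:,:,::-1])
E
```

```text
wide [221.9382716  234.48148148] 81 [201.71153846 202.71153846] 52 (array([ 0.53147733, -0.05916692,  0.06506705]), np.float64(0.0005299491874647174)) [ 0.53091366 -0.06022952  0.0715    ] [ 0.52850194 -0.0551754   0.0715    ]
narrow [273.82352941 161.1372549 ] 51 [298.  192.5] 56 (array([ 0.5550993 , -0.32804564,  0.06531684]), np.float64(0.0012882127589785297)) [ 0.55408606 -0.32781236  0.0715    ] [ 0.55240214 -0.32203762  0.0715    ]
```

View pics/clips.png

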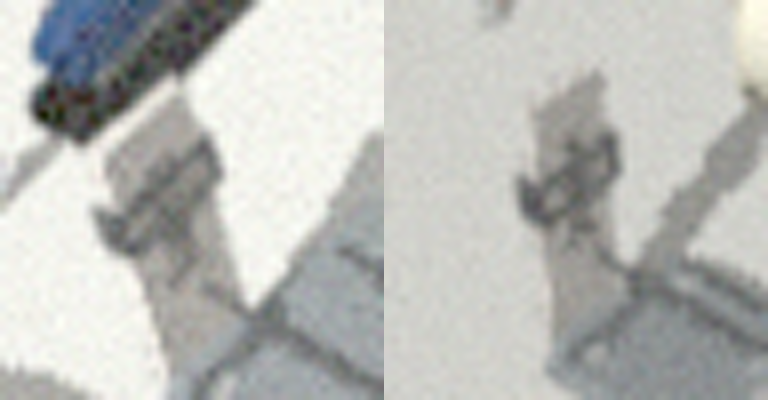

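The crop shows both clips clearly: the wide one centred near (160,195) of the left panel, the narrow one near (570,180). The pointers come in from the lower right. To get press yaw I'll enlarge the top view.

Run:
```python
from h import *
T=np.load("top0.npy");c=T[115:220,160:320].astype(float);c=np.clip(255*(c/180)**.6,0,255).astype(np.uint8)
cv2.imwrite("pics/topc.png",cv2.resize(c,None,fx=5,fy=5,interpolation=cv2.INTER_CUBIC)[:,:,::-1])
```

```text
(no output)
```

View pics/topc.png

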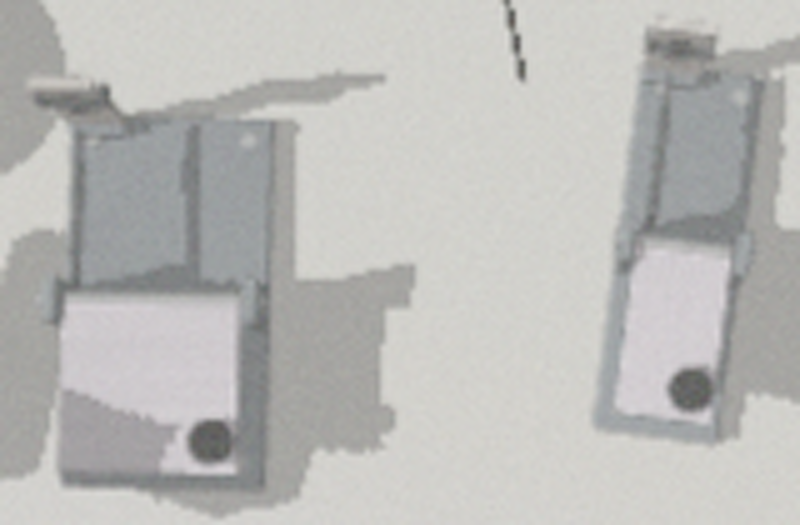

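Base corners are clear in this crop. Wide: back right (275,122), front right (264,487), front left (58,480). Narrow: (765,80), (718,440), (597,428). I'll compute the press frames and cast the clip pixels onto the scale plane.

```bash
cat >> h.py <<'E'
def frame(br,fr,fl):
    P=[onz("top",(160+(p[0]+.5)/5-.5,115+(p[1]+.5)/5-.5),.013) for p in(br,fr,fl)]
    x=P[0]-P[1];x2=P[2]-P[1];x2=np.array([x2[1],-x2[0],0]);L,W=np.linalg.norm(x),np.linalg.norm(x2)
    x=x/L*2+x2/W;x/=np.linalg.norm(x);y=np.array([-x[1],x[0],0]);o=(P[1]+P[2])/2+.11*x;o[2]=0
    return o,x,y,L,W
FR={"wide":frame((275,122),(264,487),(58,480)),"narrow":frame((765,80),(718,440),(597,428))}
def onscale(nm,p,X=.095):
    o,x,y,_,_=FR[nm];c,d=ray("scene",p);P=c+d*(((o-c)@x+X)/(d@x));return (P-o)@y*1e3,P[2]*1e3
def pt(nm,X,Y,Z):
    o,x,y,_,_=FR[nm];return o+X*x+Y*y+np.array([0,0,Z])
def zoom(S,x,y,w=27,h=35,k=14):
    c=S[y:y+h,x:x+w].astype(float);c=np.clip(255*((c-15)/110),0,255).astype(np.uint8);return cv2.resize(c,None,fx=k,fy=k,interpolation=cv2.INTER_CUBIC)
E
python3 - <<'E'
from h import *
S=np.load("scene0.npy")
for nm in FR:
    o,x,y,L,W=FR[nm];print(nm,o.round(4),"yaw",np.degrees(np.arctan2(x[1],x[0])).round(2),L,W)
    pad={"wide":(.5309,-.0602,0),"narrow":(.5541,-.3278,0)}[nm];d=np.array(pad)-o;print(" pad in press",d@x,d@y)
    for Y in(.02,.04,.06):print(Y,[proj("scene",pt(nm,.095,Y,z)).round(1).tolist() for z in(.013,.06,.125)])
for n,p in(("wide",(107,155)),("wide",(180,90)),("narrow",(535-384,110)),("narrow",(602-384,70))):
    b=(115,190) if n=="wide" else(190,110);print(n,onscale(n,(b[0]+p[0]/8,b[1]+p[1]/8)))
cv2.imwrite("pics/z.png",np.hstack([zoom(S,123,196),zoom(S,202,112)])[:,:,::-1])
E
```

```text
wide [ 0.6194 -0.0277  0.    ] yaw -2.53 0.21508274886008144 0.11990001535237689
 pad in press -0.08702163993144942 -0.03638335169894786
0.02 [[150.4, 229.0], [147.0, 216.5], [141.8, 198.0]]
0.04 [[144.7, 234.3], [141.0, 222.0], [135.5, 203.5]]
0.06 [[138.8, 239.8], [134.9, 227.5], [129.1, 209.1]]
narrow [ 0.6416 -0.328   0.    ] yaw -8.27 0.2148561050984887 0.07077204078758981
 pad in press -0.08659879657254176 -0.01242622193473064
0.02 [[216.8, 152.5], [215.6, 139.9], [213.9, 121.1]]
0.04 [[211.9, 156.2], [210.5, 143.5], [208.6, 124.8]]
0.06 [[206.9, 160.0], [205.4, 147.3], [203.2, 128.5]]
wide (np.float64(61.889204985969506), np.float64(125.72998672416358))
wide (np.float64(33.37505686642196), np.float64(126.34960112831173))
narrow (np.float64(38.54365780888254), np.float64(127.63238593609883))
narrow (np.float64(7.0094679313991595), np.float64(125.12704978941646))
```

View pics/z.png

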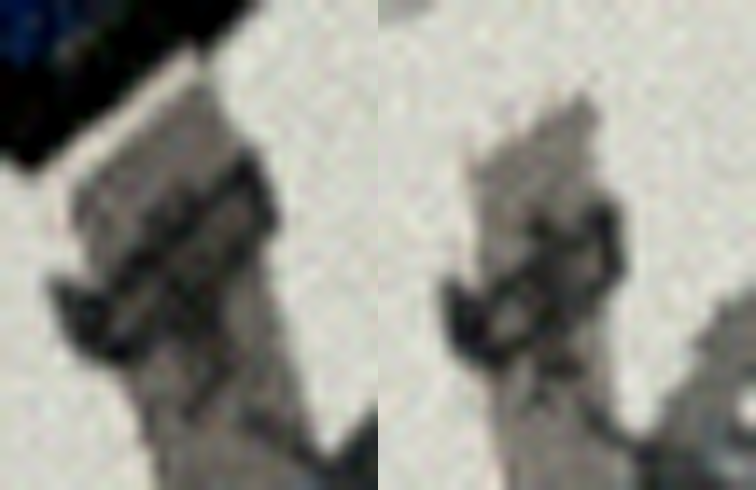

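In the zoom the wide clip's upper bar runs (130,270)-(240,165) and its lower bar (110,345)-(270,220). The narrow clip spans x 450-620, y 200-360. The pointer tips show at about (250,410) and (590,400). The scale tops cast to about 126 mm (true 125), so the plane is good. Next I'll take brightness profiles along z on the scale.

Run:
```python
from h import *
S=np.load("scene0.npy").mean(2).astype(np.float32)
zs=np.arange(54,126,2)
print("z",zs.tolist())
for nm,Ys in(("wide",(36,40,44,48,52,56,60)),("narrow",(11,15,19,23,27,31,35))):
    for Y in Ys:
        P=np.array([[proj("scene",pt(nm,.095,(Y+d)/1e3,z/1e3)) for z in zs] for d in(-1.5,0,1.5)],np.float32)
        print(nm,Y,cv2.remap(S,P[...,0],P[...,1],cv2.INTER_LINEAR).mean(0).astype(int).tolist())
print(onscale("wide",(140.4,224.8),.093),onscale("narrow",(202-.5+(590-378)/14,112-.5+400/14),.093))
```

```text
z [54, 56, 58, 60, 62, 64, 66, 68, 70, 72, 74, 76, 78, 80, 82, 84, 86, 88, 90, 92, 94, 96, 98, 100, 102, 104, 106, 108, 110, 112, 114, 116, 118, 120, 122, 124]
wide 36 [59, 60, 61, 61, 62, 61, 58, 58, 59, 60, 59, 59, 56, 51, 48, 42, 36, 34, 35, 38, 42, 42, 41, 37, 33, 34, 42, 50, 55, 56, 56, 56, 56, 57, 59, 60]
wide 40 [56, 52, 50, 50, 50, 50, 51, 53, 54, 55, 55, 55, 53, 48, 43, 37, 33, 32, 33, 37, 40, 40, 41, 37, 33, 34, 41, 48, 53, 55, 55, 56, 56, 56, 55, 55]
wide 44 [49, 51, 51, 50, 48, 44, 42, 43, 42, 42, 42, 41, 39, 36, 34, 32, 31, 32, 34, 35, 36, 38, 36, 31, 29, 30, 33, 38, 43, 49, 53, 56, 56, 56, 55, 54]
wide 48 [53, 55, 55, 52, 47, 41, 36, 37, 38, 37, 37, 34, 31, 29, 28, 28, 27, 28, 31, 33, 34, 35, 35, 30, 27, 29, 34, 37, 42, 48, 54, 56, 55, 54, 54, 54]
wide 52 [58, 57, 53, 49, 45, 40, 39, 42, 45, 44, 42, 41, 38, 35, 32, 29, 30, 31, 31, 30, 32, 33, 31, 28, 27, 30, 34, 38, 42, 49, 55, 56, 54, 54, 53, 52]
wide 56 [57, 57, 56, 52, 49, 46, 46, 49, 50, 53, 54, 54, 52, 50, 45, 38, 34, 33, 33, 36, 40, 39, 35, 30, 27, 29, 37, 46, 52, 55, 56, 56, 56, 56, 55, 54]
wide 60 [56, 58, 59, 5
[... 642 characters left out ...]
 40, 42, 42, 38, 35, 33, 31, 33, 33, 34, 34, 34, 35, 35, 36, 37, 37, 43, 48, 53, 57, 61, 64, 64, 63, 64, 65]
narrow 27 [64, 65, 63, 59, 56, 51, 49, 47, 41, 39, 40, 40, 39, 36, 33, 32, 33, 36, 35, 33, 32, 32, 35, 40, 45, 43, 39, 44, 50, 55, 60, 64, 65, 63, 63, 65]
narrow 31 [64, 64, 64, 63, 61, 55, 49, 50, 54, 54, 53, 51, 46, 38, 35, 40, 44, 46, 43, 40, 38, 36, 37, 45, 54, 60, 59, 55, 56, 60, 63, 65, 64, 62, 62, 63]
narrow 35 [67, 66, 65, 65, 65, 61, 58, 60, 62, 63, 61, 56, 49, 40, 35, 38, 48, 53, 53, 49, 43, 37, 37, 45, 54, 61, 64, 65, 62, 62, 62, 62, 63, 64, 65, 64]
(np.float64(45.07173631652563), np.float64(56.01465287296947)) (np.float64(18.117290111620786), np.float64(59.06271424628429))
```

Emit:
{"api": "jog_arm", "payload": {
  "hand": [0, 0, 0, 0, 0, 0, 0, 0],
  "xyz": [
    [29, -28, 0],
    [58, -56, 0],
    [87, -84, 0],
    [116, -112, 0],
    [145, -140, 0],
    [174, -168, 0],
    [203, -196, 0],
    [232, -224, 0]
  ],
  "yaw": [2, 4, 6, 8, 10, 13, 15, 17.7]
}}

```text
time_s: 0.77
tool_pos: [0.3424, -0.3726, 0.2312]
tool_rot: [-3.141, 0.072, 0.0]
ft_force: [1.7, -0.9, -0.3]
finger_gap: -0.0001
gripper_force: 0.0
```

```bash
cat >> h.py <<'E'
from scipy.spatial.transform import Rotation as Ro
def to(nm_or_xy,z,yawdeg=None):
    s=robot.get_state();R=Ro.from_rotvec(s["tool_rot"]).as_matrix();t=np.array([*nm_or_xy,z])
    print("t",round(s["time_s"],2),"pos",s["tool_pos"].round(4),"F",s["ft_force"].round(1),"toolx yaw",np.degrees(np.arctan2(R[1,0],R[0,0])).round(1),"shift mm",(R.T@(t-s["tool_pos"])*1e3).round(1))
W=(.531,-.058);N=(.5545,-.326)
E
python3 -c "
from h import *;to(W,.11)"
```

```text
t 0.77 pos [ 0.3424 -0.3726  0.2312] F [ 1.7 -0.9 -0.3] toolx yaw -2.6 shift mm [ 174.  -323.   121.2]
```

Emit:
{"api": "jog_arm", "payload": {
  "hand": [0, 0, 0, 0, 0, 0, 0, 0],
  "xyz": [
    [19, -35, 0],
    [38, -70, 0],
    [57, -105, 0],
    [76, -140, 0],
    [95, -175, 0],
    [114, -210, 0],
    [133, -245, 10],
    [151, -280, 20]
  ],
  "yaw": [0, 0, 0, 0, 0, 0, 0, 0]
}}

```text
time_s: 1.43
tool_pos: [0.5061, -0.0997, 0.2115]
tool_rot: [3.141, -0.07, 0.002]
ft_force: [1.1, -1.1, 0.5]
finger_gap: -0.0
gripper_force: 0.0
```

```bash
python3 -c "
from h import *;to(W,.1)"
```

```text
t 1.43 pos [ 0.5061 -0.0997  0.2115] F [ 1.1 -1.1  0.5] toolx yaw -2.5 shift mm [ 22.9 -42.8 111.5]
```

Emit:
{"api": "jog_arm", "payload": {
  "hand": [0, 0, 0, 0, 0, 0, 0, 0],
  "xyz": [
    [12, -22, 15],
    [23, -43, 30],
    [23, -43, 60],
    [23, -43, 85],
    [23, -43, 105],
    [23, -43, 118],
    [23, -43, 122],
    [23, -43, 122]
  ],
  "yaw": [0, 0, 0, 0, 0, 0, 0, 0]
}}

```text
time_s: 2.1
tool_pos: [0.5294, -0.0595, 0.0884]
tool_rot: [-3.141, 0.069, 0.003]
ft_force: [0.2, -0.2, 0.5]
finger_gap: -0.0001
gripper_force: 0.0
```

Run:
```python
from h import *
to(W,.0715)
a=robot.grab_frame("scene");b=robot.grab_frame("top")
f=lambda i,y,x,h,w,k:cv2.resize(np.clip(255*(i[y:y+h,x:x+w].astype(float)/170)**.6,0,255).astype(np.uint8),None,fx=k,fy=k,interpolation=cv2.INTER_CUBIC)
cv2.imwrite("pics/w1.png",np.hstack([f(a,180,190,80,65,6),f(b,160,160,80,65,6)])[:,:,::-1])
```

```text
t 2.1 pos [ 0.5294 -0.0595  0.0884] F [ 0.2 -0.2  0.5] toolx yaw -2.5 shift mm [ 1.6 -1.5 16.9]
```

View pics/w1.png

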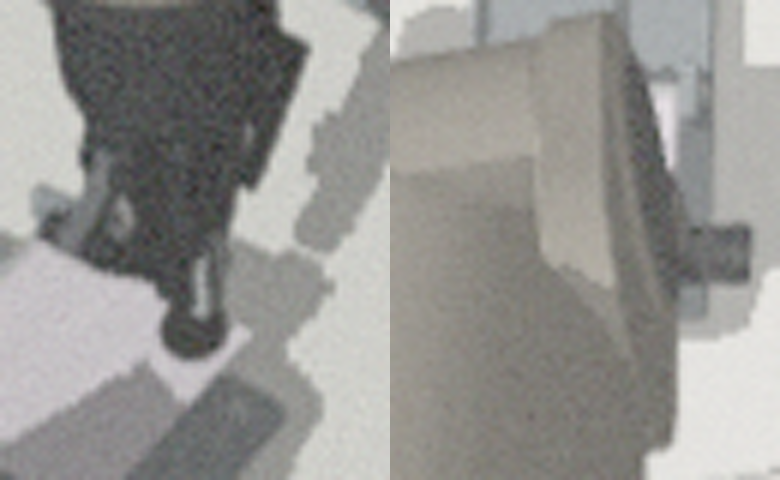

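The fingertips hang right over the wide pad (pad at about (195,330) in the left panel). In the top view the arm covers the pad. I'll press in steps.

Emit:
{"api": "jog_arm", "payload": {
  "hand": [0, 0, 0, 0, 0, 0, 0, 0],
  "xyz": [
    [1, -1, 6],
    [1, -1, 12],
    [1, -1, 16],
    [1, -1, 20],
    [1, -1, 24],
    [1, -1, 28],
    [1, -1, 31],
    [1, -1, 31]
  ],
  "yaw": [0, 0, 0, 0, 0, 0, 0, 0]
}}

```text
time_s: 2.87
tool_pos: [0.5304, -0.0586, 0.0577]
tool_rot: [3.141, -0.069, -0.002]
ft_force: [-4.6, 0.1, 7.1]
finger_gap: 0.0001
gripper_force: 3.8
```

Run:
```python
from h import *
to(W,.050)
a=robot.grab_frame("scene");np.save("w2.npy",a)
cv2.imwrite("pics/w2.png",np.hstack([zoom(a,123,196),zoom(a,205,205,w=30)])[:,:,::-1])
```

```text
t 2.87 pos [ 0.5304 -0.0586  0.0577] F [-4.6  0.1  7.1] toolx yaw -2.5 shift mm [ 0.6 -0.6  7.7]
```

View pics/w2.png

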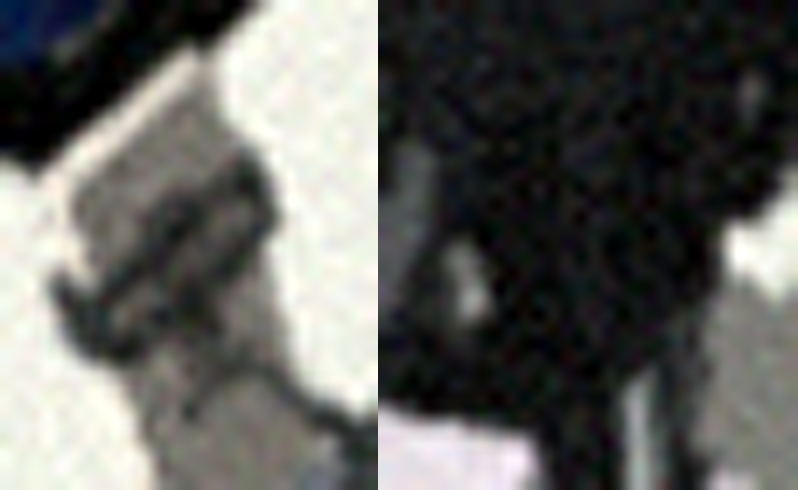

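The pointer now rises from (340,410) to a tip near (235,365), still below the clip's lower bar. I'll press on, easing the sideways drag with a small -x shift.

Emit:
{"api": "jog_arm", "payload": {
  "hand": [0, 0, 0, 0, 0],
  "xyz": [
    [-1, 0, 2],
    [-1, 0, 4],
    [-1, 0, 6],
    [-1, 0, 8],
    [-1, 0, 8]
  ],
  "yaw": [0, 0, 0, 0, 0]
}}

```text
time_s: 3.33
tool_pos: [0.5308, -0.0586, 0.0504]
tool_rot: [-3.141, 0.069, -0.002]
ft_force: [-0.5, 0.1, 8.5]
finger_gap: -0.0002
gripper_force: 4.4
```

Run:
```python
from h import *
to(W,.050)
print(onscale("wide",(139.3,221.6),.0915))
a=robot.grab_frame("scene");np.save("w3.npy",a);z=zoom(a,123,196)
b=np.load("scene0.npy");
cv2.imwrite("pics/w3.png",np.hstack([z,zoom(a,123,196,k=14)*0+cv2.absdiff(zoom(a,123,196),zoom(b,123,196))*2])[:,:,::-1])
```

```text
t 3.33 pos [ 0.5308 -0.0586  0.0504] F [-0.5  0.1  8.5] toolx yaw -2.5 shift mm [ 0.2 -0.6  0.4]
(np.float64(46.40711806829132), np.float64(70.14317925373037))
```

View pics/w3.png

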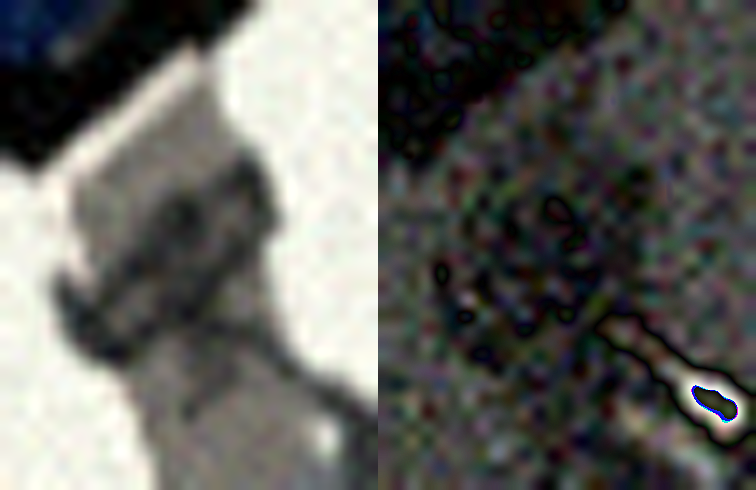

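The pointer tip is now at about (215,325), level with the lower bar. It needs roughly 6-7 mm more rise, so about 5 mm more press.

Emit:
{"api": "jog_arm", "payload": {
  "hand": [0, 0, 0, 0, 0],
  "xyz": [
    [0, 0, 1.5],
    [0, 0, 3],
    [0, 0, 4.5],
    [0, 0, 5],
    [0, 0, 5]
  ],
  "yaw": [0, 0, 0, 0, 0]
}}

```text
time_s: 3.8
tool_pos: [0.5314, -0.0586, 0.0459]
tool_rot: [-3.141, 0.069, -0.004]
ft_force: [1.5, -0.5, 11.0]
finger_gap: 0.0003
gripper_force: 4.9
```

Run:
```python
from h import *
to(W,.0455)
a=robot.grab_frame("scene");np.save("w4.npy",a)
b=np.load("w2.npy")
# pointer line fit: dark change pixels vs rest along Y,z scan on wide plane
d=zoom(a,123,196,w=40);cv2.imwrite("pics/w4.png",d[:,:,::-1])
```

```text
t 3.8 pos [ 0.5314 -0.0586  0.0459] F [ 1.5 -0.5 11. ] toolx yaw -2.5 shift mm [-0.4 -0.6  0.4]
```

View pics/w4.png

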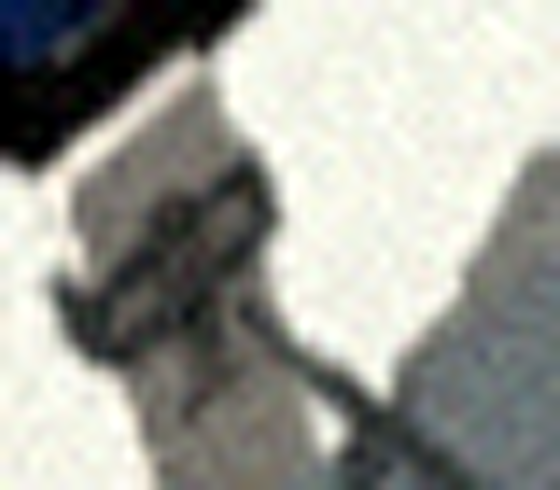

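Run:
```python
from h import *
a=np.load("w4.npy").mean(2);b=np.load("scene0.npy").mean(2)
# exposure match
print("gain",np.median(a[196:230,120:160])-np.median(b[196:230,120:160]))
D=(cv2.GaussianBlur(a,(3,3),.6)-cv2.GaussianBlur(b,(3,3),.6)).astype(int)
print("     ",*["%4d"%x for x in range(130,158)])
for y in range(206,230):print(y,*["%4d"%v for v in D[y,130:158]])
for th in(0,.2,.28,.34,.4):
  for Y in(.044,.050):
    print(th,Y,[proj("scene",pt("wide",-.005+r*np.cos(th),Y,.06+r*np.sin(th))).round(1).tolist() for r in(.098,.09,.07,.05)])
for z in(88,95,102):print(z,[proj("scene",pt("wide",.095,Y,z/1e3)).round(1).tolist() for Y in(.036,.048,.06)])
```

```text
gain 4.833333333333343
       130  131  132  133  134  135  136  137  138  139  140  141  142  143  144  145  146  147  148  149  150  151  152  153  154  155  156  157
206   13   12   11   11    9    8    8    8    6    8   11   14   18   18   14   16   17   15   14   16   16   17   18   14   12   12   14   13
207   11    9   13   11    9   10    8    8    7    8    9   10   12   14   13   16   15   16   15   16   16   14   16   15   14   14   15   16
208   12    8   11   11    9   11   12    8    6    5    5    3    6   12   15   15   15   15   16   14   13   12   14   15   13   14   13   15
209    9   10   11    9    6    8   11    8    4    2    3    4    7   12   17   16   14   15   15   15   14   15   14   14   15   14   16   17
210    6    8    8    6    2    1    4    7    6    7    5    3    6   11   15   15   15   15   15   14   15   16   14   12   16   16   15   17
211    7    6    6    6    2    2    2    5    8   10    7    6    8   11   17   15   15   16   15   14   15   14   15   15   15   15   14   15
212    8    9    6    6    3    4    3    4    7    8    6    6   1
[... 2726 characters left out ...]
], [155.1, 230.2]]
0.2 0.05 [[137.6, 220.1], [140.2, 222.0], [146.7, 226.9], [153.3, 231.9]]
0.28 0.044 [[139.4, 216.7], [142.0, 218.7], [148.5, 224.0], [155.1, 229.3]]
0.28 0.05 [[137.5, 218.3], [140.1, 220.4], [146.7, 225.7], [153.3, 231.0]]
0.34 0.044 [[139.5, 215.4], [142.1, 217.6], [148.6, 223.1], [155.2, 228.7]]
0.34 0.05 [[137.6, 217.1], [140.2, 219.3], [146.8, 224.8], [153.4, 230.4]]
0.4 0.044 [[139.7, 214.3], [142.3, 216.6], [148.8, 222.3], [155.4, 228.1]]
0.4 0.05 [[137.8, 215.9], [140.4, 218.2], [147.0, 224.0], [153.5, 229.8]]
88 [[139.9, 213.1], [136.2, 216.4], [132.4, 219.7]]
95 [[139.3, 211.1], [135.6, 214.4], [131.8, 217.8]]
102 [[138.8, 209.1], [135.0, 212.4], [131.2, 215.8]]
```

Fitting the pointer line gives a plate tilt of about 0.35 rad, a rise of about 33 mm. The clip window is about 33 mm above rest, so the pointer is at the mark. Hold here for over a second.

Emit:
{"api": "jog_arm", "payload": {
  "hand": [0, 0, 0, 0, 0, 0, 0, 0],
  "xyz": [
    [0, 0, 0],
    [0, 0, 0],
    [0, 0, 0],
    [0, 0, 0],
    [0, 0, 0],
    [0, 0, 0],
    [0, 0, 0],
    [0, 0, 0]
  ],
  "yaw": [0, 0, 0, 0, 0, 0, 0, 0]
}}

```text
time_s: 4.52
tool_pos: [0.5314, -0.0586, 0.046]
tool_rot: [-3.141, 0.069, -0.004]
ft_force: [1.5, -0.5, 10.3]
finger_gap: 0.0001
gripper_force: 4.9
```

Emit:
{"api": "jog_arm", "payload": {
  "hand": [0, 0, 0, 0, 0, 0, 0, 0],
  "xyz": [
    [0, 0, 0],
    [0, 0, 0],
    [0, 0, 0],
    [0, 0, 0],
    [0, 0, 0],
    [0, 0, 0],
    [0, 0, 0],
    [0, 0, 0]
  ],
  "yaw": [0, 0, 0, 0, 0, 0, 0, 0]
}}

```text
time_s: 5.18
tool_pos: [0.5314, -0.0586, 0.046]
tool_rot: [-3.141, 0.07, -0.004]
ft_force: [1.1, -0.6, 11.0]
finger_gap: 0.0002
gripper_force: 4.9
```

Emit:
{"api": "jog_arm", "payload": {
  "hand": [0, 0, 0, 0, 0, 0, 0, 0],
  "xyz": [
    [0, 0, -4],
    [0, 0, -8],
    [0, 0, -12],
    [0, 0, -17],
    [0, 0, -22],
    [0, 0, -28],
    [0, 0, -45],
    [0, 0, -75]
  ],
  "yaw": [0, 0, 0, 0, 0, 0, 0, 0]
}}

```text
time_s: 5.85
tool_pos: [0.5283, -0.0584, 0.1187]
tool_rot: [-3.14, 0.069, 0.007]
ft_force: [-0.3, -0.9, 0.6]
finger_gap: 0.0001
gripper_force: 0.0
```

Run:
```python
from h import *
to(N,.09)
a=robot.grab_frame("scene").mean(2);b=np.load("scene0.npy").mean(2)
r=cv2.phaseCorrelate(b[195:245,120:175].copy(),a[195:245,120:175].copy());print("shift of wide base",r)
p,n=blob(robot.grab_frame("scene"),(222,235));print("pad now",p,n)
D=(cv2.GaussianBlur(a,(3,3),.6)-cv2.GaussianBlur(b,(3,3),.6))[206:230,130:158];print("diff min/max",D.min(),D.max())
```

```text
t 5.85 pos [ 0.5283 -0.0584  0.1187] F [-0.3 -0.9  0.6] toolx yaw -2.5 shift mm [ 38.1 266.2  28.4]
shift of wide base ((-0.0399872424326837, -0.08063883983052733), 1.0034331247526107)
pad now [221.94047619 234.44047619] 84
diff min/max 0.85563307301733 18.52719859547834
```

The wide plate is back at rest and the press hasn't moved. Now the narrow press.

Emit:
{"api": "jog_arm", "payload": {
  "hand": [0, 0, 0, 0, 0, 0, 0, 0],
  "xyz": [
    [0, 0, -30],
    [6, 38, -40],
    [12, 76, -40],
    [18, 114, -40],
    [24, 152, -40],
    [29, 190, -40],
    [34, 228, -30],
    [38, 266, -15]
  ],
  "yaw": [0, 0, 1, 2, 3, 4, 5, 5.8]
}}

```text
time_s: 6.62
tool_pos: [0.5569, -0.3282, 0.136]
tool_rot: [3.132, -0.23, 0.003]
ft_force: [1.2, 0.5, 0.2]
finger_gap: -0.0004
gripper_force: 0.0
```

Run:
```python
from h import *
to(N,.0835)
```

```text
t 6.62 pos [ 0.5569 -0.3282  0.136 ] F [1.2 0.5 0.2] toolx yaw -8.4 shift mm [-2.8 -1.9 52.5]
```

Emit:
{"api": "jog_arm", "payload": {
  "hand": [0, 0, 0, 0, 0, 0],
  "xyz": [
    [-1, -1, 15],
    [-2, -1.5, 30],
    [-2, -1.5, 42],
    [-2, -1.5, 49],
    [-2, -1.5, 52],
    [-2, -1.5, 52]
  ],
  "yaw": [0, 0, 0, 0, 0, 0]
}}

```text
time_s: 7.12
tool_pos: [0.5545, -0.3237, 0.0829]
tool_rot: [-3.133, 0.227, 0.001]
ft_force: [0.3, -0.2, 0.7]
finger_gap: -0.0002
gripper_force: 0.0
```

Run:
```python
from h import *
to(N,.050)
a=robot.grab_frame("scene");b=robot.grab_frame("top")
s=robot.get_state()["tool_pos"];print(proj("scene",s),proj("top",s))
print(blob(a,(274,162)))
f=lambda i,y,x,h,w,k:cv2.resize(np.clip(255*(i[y:y+h,x:x+w].astype(float)/170)**.6,0,255).astype(np.uint8),None,fx=k,fy=k,interpolation=cv2.INTER_CUBIC)
cv2.imwrite("pics/n1.png",np.hstack([f(a,115,200,80,100,5),f(b,150,270,80,60,5)])[:,:,::-1])
```

```text
t 7.12 pos [ 0.5545 -0.3237  0.0829] F [ 0.3 -0.2  0.7] toolx yaw -8.3 shift mm [ 0.3  2.3 32.9]
[273.43796642 156.76191458] [297.0027941 191.8512162]
(array([272.83529412, 158.70588235]), np.int32(85))
```

View pics/n1.png

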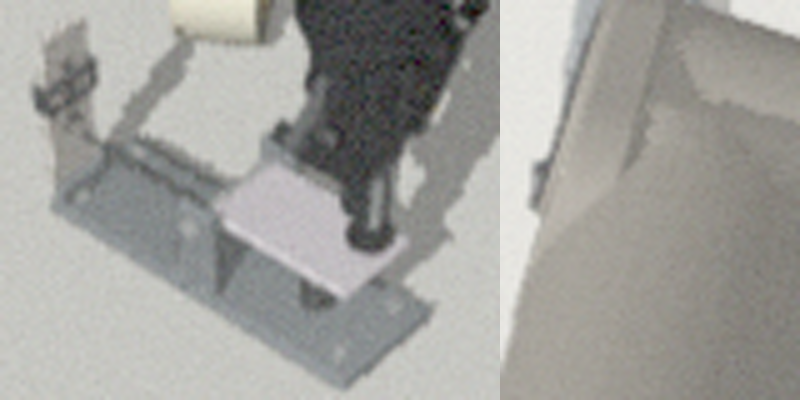

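The fingertips are right above the narrow pad (pad at about (370,240) in the left panel), and the clip is intact at (65,85). Press to a TCP height of about 0.0525 first.

Emit:
{"api": "jog_arm", "payload": {
  "hand": [0, 0, 0, 0, 0, 0, 0, 0],
  "xyz": [
    [0, 1, 5],
    [0, 1, 10],
    [0, 1, 14],
    [-0.5, 1, 18],
    [-1, 1, 22],
    [-1.5, 1, 26],
    [-1.5, 1, 29.5],
    [-1.5, 1, 29.5]
  ],
  "yaw": [0, 0, 0, 0, 0, 0, 0, 0]
}}

```text
time_s: 7.88
tool_pos: [0.5538, -0.3253, 0.0538]
tool_rot: [3.133, -0.228, 0.003]
ft_force: [0.8, -0.7, 8.2]
finger_gap: -0.0003
gripper_force: 3.8
```

Run:
```python
from h import *
to(N,.0503)
a=robot.grab_frame("scene");np.save("n2.npy",a);a=a.mean(2);b=np.load("scene0.npy").mean(2)
D=(cv2.GaussianBlur(a,(3,3),.6)-cv2.GaussianBlur(b,(3,3),.6)).astype(int)
print("     ",*["%4d"%x for x in range(206,234)])
for y in range(122,152):print(y,*["%4d"%v for v in D[y,206:234]])
for th in(0,.2,.26,.3,.34):
  for Y in(.014,.020):
    print(th,Y,[proj("scene",pt("narrow",-.005+r*np.cos(th),Y,.06+r*np.sin(th))).round(1).tolist() for r in(.098,.09,.07,.05)])
```

```text
t 7.88 pos [ 0.5538 -0.3253  0.0538] F [ 0.8 -0.7  8.2] toolx yaw -8.3 shift mm [0.8 0.6 3.5]
       206  207  208  209  210  211  212  213  214  215  216  217  218  219  220  221  222  223  224  225  226  227  228  229  230  231  232  233
122    7    6    6    8    5    5    2    2    4    5    5    1    5    7    5    4    3    4    6    7    8    8    5    4    4    4    5    5
123    9    5    6    5    4    5    4    4    6    7    6    4    7    7    6    6    4    6    7    9    8    6    5    5    5    5    7    5
124    5    5    6    2    2    5    4    3    7    7    5    6    9    6    4    6    5    6    5    7    9    8    7    8    7    6    6    7
125    6    6    5    0    4    7    5    5    4    3    6    8   10    6    4    7    7    8    6    7    7    7    6    5    6   10    5    5
126    6    6    6    3    5    4    8   10    6    3    7   10    7    5    5    5    4    7    7    7    8    6    7    6    7    8    4    5
127    5    5    6    3    6    4    5    7    5    3    6    5    3    3    7    7    4    5    8    5    5    4    5    5    6    3    2  
[... 3504 characters left out ...]
5.1, 143.4], [230.4, 146.5]]
0 0.02 [[216.1, 140.2], [218.2, 141.4], [223.5, 144.5], [228.9, 147.6]]
0.2 0.014 [[217.7, 133.9], [219.8, 135.5], [225.1, 139.7], [230.5, 143.9]]
0.2 0.02 [[216.2, 135.0], [218.3, 136.6], [223.6, 140.8], [229.0, 145.0]]
0.26 0.014 [[217.9, 132.5], [220.0, 134.2], [225.3, 138.7], [230.7, 143.2]]
0.26 0.02 [[216.4, 133.6], [218.5, 135.3], [223.8, 139.8], [229.1, 144.3]]
0.3 0.014 [[218.1, 131.6], [220.2, 133.4], [225.5, 138.0], [230.8, 142.7]]
0.3 0.02 [[216.6, 132.7], [218.7, 134.5], [223.9, 139.2], [229.3, 143.8]]
0.34 0.014 [[218.3, 130.7], [220.4, 132.6], [225.6, 137.4], [230.9, 142.3]]
0.34 0.02 [[216.8, 131.8], [218.9, 133.7], [224.1, 138.5], [229.4, 143.4]]
```

The narrow pointer has risen about 22 mm and its mark is at about 28.5 mm, so about 4.3 mm more press, then hold.

Emit:
{"api": "jog_arm", "payload": {
  "hand": [0, 0, 0, 0, 0],
  "xyz": [
    [0, 0, 1.5],
    [0, 0, 3],
    [0, 0, 4.3],
    [0, 0, 4.3],
    [0, 0, 4.3]
  ],
  "yaw": [0, 0, 0, 0, 0]
}}

```text
time_s: 8.35
tool_pos: [0.5542, -0.3253, 0.0502]
tool_rot: [3.133, -0.228, 0.004]
ft_force: [1.4, -0.0, 9.4]
finger_gap: -0.0001
gripper_force: 4.2
```

Run:
```python
from h import *
from scipy.optimize import brentq
to(N,.0497)
np.save("n3.npy",np.mean([robot.grab_frame("scene") for _ in range(3)],0))
b=np.load("scene0.npy").mean(2)
def line(nm,Y,th,x):
    q=np.array([proj("scene",pt(nm,-.005+r*np.cos(th),Y,.06+r*np.sin(th))) for r in np.linspace(.04,.12,9)]);o=np.argsort(q[:,0]);return np.interp(x,q[o,0],q[o,1])
for nm,fs,cols,Y in(("wide",("w2","w3","w4"),range(143,147),.048),("narrow",("n2","n3"),range(219,223),.0235)):
    for f in fs:
        a=np.load(f+".npy").mean(2);out=[]
        for c in cols:
            y0=line(nm,Y,0,c);lo=int(y0-12);d=(a-b)[lo:int(y0)+5,c];d=d-np.median(d);y=np.arange(lo,lo+len(d))
            k=np.argmin(d);w=np.clip(-d-6,0,None)*(abs(y-y[k])<=2);yp=(w*y).sum()/w.sum()
            w=np.clip(d-4,0,None)*(y>y[k]);yr=(w*y).sum()/w.sum();dy=yr-yp
            out.append(brentq(lambda t:line(nm,Y,0,c)-line(nm,Y,t,c)-dy,-.1,.6))
        print(f,np.round(out,3),"rise",(98*np.sin(np.mean(out))).round(1))
```

```text
t 8.35 pos [ 0.5542 -0.3253  0.0502] F [ 1.4 -0.   9.4] toolx yaw -8.3 shift mm [0.4 0.6 0.5]
w2 [0.175 0.194 0.2   0.232] rise 19.5
w3 [0.28  0.255 0.27  0.31 ] rise 27.0
w4 [0.347 0.36  0.338 0.368] rise 33.9
n2 [0.239 0.232 0.242 0.233] rise 23.0
n3 [0.287 0.267 0.292 0.271] rise 27.0
```

The refined fit puts wide at 33.9 mm (good) and narrow at 27 mm. I'll add 1 mm of press and hold.

Emit:
{"api": "jog_arm", "payload": {
  "hand": [0, 0, 0, 0, 0, 0, 0, 0],
  "xyz": [
    [0, 0, 1],
    [0, 0, 1],
    [0, 0, 1],
    [0, 0, 1],
    [0, 0, 1],
    [0, 0, 1],
    [0, 0, 1],
    [0, 0, 1]
  ],
  "yaw": [0, 0, 0, 0, 0, 0, 0, 0]
}}

```text
time_s: 9.17
tool_pos: [0.5542, -0.3253, 0.0494]
tool_rot: [3.133, -0.228, 0.004]
ft_force: [2.0, -0.5, 9.5]
finger_gap: 0.0002
gripper_force: 4.3
```

Emit:
{"api": "jog_arm", "payload": {
  "hand": [0, 0, 0, 0, 0, 0, 0, 0],
  "xyz": [
    [0, 0, 0],
    [0, 0, 0],
    [0, 0, 0],
    [0, 0, 0],
    [0, 0, 0],
    [0, 0, 0],
    [0, 0, 0],
    [0, 0, 0]
  ],
  "yaw": [0, 0, 0, 0, 0, 0, 0, 0]
}}

```text
time_s: 9.83
tool_pos: [0.5543, -0.3253, 0.0494]
tool_rot: [3.133, -0.228, 0.004]
ft_force: [1.6, -0.3, 9.1]
finger_gap: 0.0003
gripper_force: 4.3
```

Emit:
{"api": "jog_arm", "payload": {
  "hand": [0, 0, 0, 0, 0, 0, 0, 0],
  "xyz": [
    [0, 0, -4],
    [0, 0, -8],
    [0, 0, -12],
    [0, 0, -17],
    [0, 0, -22],
    [0, 0, -28],
    [0, 0, -50],
    [0, 0, -85]
  ],
  "yaw": [0, 0, 0, 0, 0, 0, 0, 0]
}}

```text
time_s: 10.5
tool_pos: [0.5507, -0.3238, 0.1311]
tool_rot: [-3.131, 0.228, 0.009]
ft_force: [0.5, -0.6, 0.7]
finger_gap: -0.0002
gripper_force: 0.0
```

Emit:
{"api": "jog_arm", "payload": {
  "hand": [0, 0, 0, 0],
  "xyz": [
    [0, 0, -30],
    [0, 0, -50],
    [0, 0, -50],
    [0, 0, -50]
  ],
  "yaw": [0, 0, 0, 0]
}}

```text
time_s: 10.83
tool_pos: [0.553, -0.3251, 0.1845]
tool_rot: [3.133, -0.228, 0.002]
ft_force: [0.4, 0.2, -1.6]
finger_gap: -0.0003
gripper_force: 0.0
```

Run:
```python
from h import *
to(N,.2)
a=robot.grab_frame("scene").mean(2);b=np.load("scene0.npy").mean(2)
print("narrow shift",cv2.phaseCorrelate(b[110:165,195:245].copy(),a[110:165,195:245].copy()),"wide",cv2.phaseCorrelate(b[195:245,120:175].copy(),a[195:245,120:175].copy()))
D=cv2.GaussianBlur(a,(3,3),.6)-cv2.GaussianBlur(b,(3,3),.6);print("pointer-area diff",D[122:152,206:234].min(),D[122:152,206:234].max(),D[206:230,130:158].min(),D[206:230,130:158].max())
```

```text
t 10.83 pos [ 0.553  -0.3251  0.1845] F [ 0.4  0.2 -1.6] toolx yaw -8.3 shift mm [  1.6   0.7 -15.5]
narrow shift ((0.054133129511054534, -0.026602447274822083), 1.0400294977552287) wide ((-0.03727498335812385, -0.03948081034408091), 0.9798990624104524)
pointer-area diff -3.35899326954911 8.190310506612448 -3.765279793133825 8.174642638836417
```

Both plates are back at rest and neither press moved.

```bash
python3 -c "
from workcell import robot;print(robot.sign_off())"
```

```text
the job is handed in; nothing more can be done
None
```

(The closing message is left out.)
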